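Release the carving rack and fetch the wide chisel

ROBOT

A 7-joint arm with a two-finger parallel gripper is mounted at the origin on the work surface. World frame = base frame: x ahead of the robot, y to its left, z up, the work surface at z = 0. Lengths are in m, angles in degrees, forces in N, time in s.
With the tool pointing down it reaches from about 0.425 to 0.875 m from the base axis. Payload 8.4 kg.
Tool frame: the origin (TCP) lies on the centre line of the jaws, within the pads' length; the fingertips stand 11 mm ahead of it and the grasp point (between the pads) lies 8 mm behind it; z points along the fingers, y is the line along which they close (so a half turn about z gives the same grasp; the last joint's range is limited). The gripper opens to 85 mm and grips with 20 to 120 N. Pads are 22 mm wide; open, the fingers measure 114 mm over their backs; the gripper's body (76 mm by 85 mm) begins 54 mm behind the grasp point. The pads swing forward as they close: fully open they stand 13 mm farther back than shut.
Start: joints at [60.035, 19.091, 2.286, 83.961, -0.768, 76.965, -3.352], TCP at [0.267, -0.592, 0.242] pointing down, gripper open.
Joint ranges: [-147.57, 147.57], [-21.85, 119.76], [-74.77, 79.35], [14.55, 137.4], [-85.83, 265.84], [4.83, 119.75], [-152.11, 152.11]. Speed limits (degrees/s): [127.2, 127.2, 159.86, 159.86, 180, 180, 180].

INTERFACE

Orientations are given as a 3x3 rotation matrix whose columns are the frame's x, y, z axes.
In Python, from workcell import ctrl gives the robot as it stands.
- The arm moves only by the tool move_arm, never from a script. Its argument "commands" is a list of rows, each a list of 2 entries, a list of its own where there are three numbers: the shift along the tool's x, y, z in mm, then the turn about the tool's z in rad. In form: [[[x, y, z], twist], ...]. A call has 1 to 5 rows; each row is the pose to reach, as a shift and turn from the pose commanded when the call began, along the tool's axes at that moment; what a row does not reach only later rows make up. A row lasts 1/12 s, in which the tool goes at most 41.7 mm and 7.16 degrees, less where a joint would pass 70% of its speed; a pose out of reach is approached as far as the arm can. A call with a gripper value outside its range is refused whole. "gripper" is the gripper's target within -1 to 1 (fully open at 1, half-way at 0, shut at -1), set as the call begins (left out, the last holds). The fingers move at their own pace and stop on an object; "newtons" is the grip in N (left out, the last holds). Time passes only in rows, so rows that repeat a pose let the fingers close. It gives the time, the measured TCP pose, the force, the opening and the grip force at its end, in the units of the state.
- ctrl.get_obs(): the state, without advancing time (a new reading comes with each control period).
- ctrl.read_camera(name): name is "side" or "top"; returns a dict with "image" (420x560x3 uint8, blue, green, red), "fx", "fy", "cx", "cy" (pixels), "view" (4x4, takes a point from world to camera coordinates). Camera axes: x right, y down, z forward; pixel columns grow to the right and rows downward; lengths in m; the calibration is good to about 2 mm. A picture is of the moment at which its call begins. There is no depth.
- ctrl.finish_job(): hands the job in; it is judged then, once.
The state is a dict: "time_s": time; "q": joint angles; "joint_velocities": joint speeds; "tau": joint torques, N m; "tool_pos": TCP position; "tool_rot": TCP orientation; "force": force on the tool from outside, world axes, zero at the start; "wrist_torque": the same for the moment, N m; "width": finger opening in m; "finger_force": force on a finger pad.
Only numpy, scipy, OpenCV 4.12 (cv2) and the standard library are available. Lean on these libraries where they do the work, as an engineer would, in place of code of your own. Each camera call takes 0.05 s, during which the arm holds its last target. There are 200 camera calls.

TASK

In the carving class, lift the wooden retaining bar straight up out of the two open brackets of the tool rack and lay it on the bare bench, clear of the rack and the blue tray. Then take the carving tool with the wide, flared blade from the rack and lay it down flat in the blue tray. Leave the narrow-bladed gouge lying in its place in the rack; set things down, do not drop them.

Things in the scene. Friction and masses are not known exactly. Their poses are not given: they have to be found in the camera images.
- bar_grip (a point): Loose wooden bar lying across both tools, ends in 2 open-topped steel brackets (cheeks 30 high: lift over 30 to free it). 270 long (y), 30 wide (x), 16 high; on its middle a wooden grip block 70 long, 26 wide (x), 34 high. Point: centre of the block, 33 above the bar's underside, 103 above the bench at the start; tool handles' tops are 36 below it. x points along the tools to their blades, z up. 0.12 kg.
- chisel_grip (a point): Tool wanted: 235 long, wooden handle 118 long, 26 wide, 24 high, brass ferrule, steel blade flaring to 38 wide. Lies level in the rack in one of 2 places, 90 apart. Point: half-way up the handle, 100 from the butt, 135 from the tip, at the balance point: grip here across y. x to the blade, z up. In the rack it is 55 above the bench, 37 above the rack's board; handle free 35 at each side.
- gouge_grip (a point): Tool to leave in the other place of the rack: same handle, same size and same point as the wanted tool, but its blade is straight and only 10 wide. x to the blade, z up. The rack is a fixed wooden board 250 by 250, 18 thick, with two notched cross rails and the brackets (tops 100 above the bench); its centre is half-way between the two tools. Rack stands on the robot's left.
- tray: Fixed open blue plastic tray, empty, on the robot's right: 360 (x, away from the robot) by 240 (y), rim 45 high, walls and floor 4 thick. Origin: centre of its underside, at bench height; z up. A tool lying in it has its handle's middle 16 above the bench. Between rack and tray the bench is bare: a strip 130 or more wide, along x from 0.40 to 0.70 m, centred half-way in y between bar and tray.
Things that resemble listed ones, but are neither listed nor needed, are in the scene too. What is shaped like the part that bears chisel_grip but red or turquoise is not meant.

How it is judged:
By the outcome, as a careful person would: the job done as asked, in the order asked, and still so for the second after the job is handed in, with the robot touching nothing.
It also fails if it takes over 59 s, if anything falls off the work surface, if the arm or the gripper's body presses on something with over 40 N, if the wrist force passes 120 N, or if a joint passes its speed limit or range.

## Working session

There is one attempt and no reset: what is moved stays moved. The work goes in short steps, Python scripts to look and compute and a tool call to move; the robot and the scene stay as the last step left them, time stands still between calls to the robot, and variables do not carry over. Pictures are saved under pics/ and viewed, at most 13 in all, crops included, and the job is handed in when it is done.

Besides the shell and the picture viewer there is one more tool, called after "Call:" as name(argument=value, ...), one argument or row to a line, values as JSON. move_arm: Moves the arm, as the interface text tells. Its arguments: {"type":"object","properties":{"commands":{"type":"array"},"gripper":{"type":"number"},"newtons":{"type":"number"}},"required":["commands"]}

```bash
mkdir -p pics
python3 - <<'E'
from workcell import ctrl
import cv2,numpy as np
o=ctrl.get_obs();print({k:np.round(v,3).tolist() for k,v in o.items()})
for n in("top","side"):
    c=ctrl.read_camera(n);cv2.imwrite(f"pics/{n}0.png",c["image"]);print(n,c["fx"],c["fy"],c["cx"],c["cy"],np.round(c["view"],4).tolist())
E
```

```text
{'time_s': 0.0, 'q': [60.036, 19.132, 2.284, 84.013, -0.767, 76.964, -3.353], 'joint_velocities': [0.025, -0.064, -0.105, 0.025, -0.019, -0.027, 0.008], 'tau': [-0.0, -65.855, 1.365, -40.555, 0.017, 0.013, -0.0], 'tool_pos': [0.267, -0.592, 0.241], 'tool_rot': [[0.912, 0.411, -0.001], [0.411, -0.912, 0.001], [-0.0, -0.002, -1.0]], 'force': [-0.348, 0.528, -0.94], 'wrist_torque': [-0.044, 0.067, 0.032], 'finger_force': 0.0, 'width': 0.086}
top 467.41480163239555 467.41480163239555 278.1060553059061 209.19179445866345 [[-0.0098, -0.9999, 0.0069, 0.1821], [-0.98, 0.0083, -0.1987, 0.4161], [0.1987, -0.0087, -0.98, 1.3095], [0.0, 0.0, 0.0, 1.0]]
side 482.8600732435791 482.8600732435791 282.8498981784994 205.4227776101104 [[-0.7199, -0.6939, 0.0133, 0.3976], [-0.5494, 0.5581, -0.6219, 0.1895], [0.4241, -0.455, -0.783, 1.6237], [0.0, 0.0, 0.0, 1.0]]
```

View pics/top0.png

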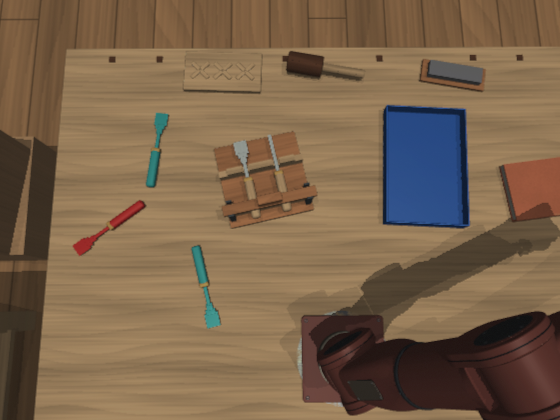

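View pics/side0.png

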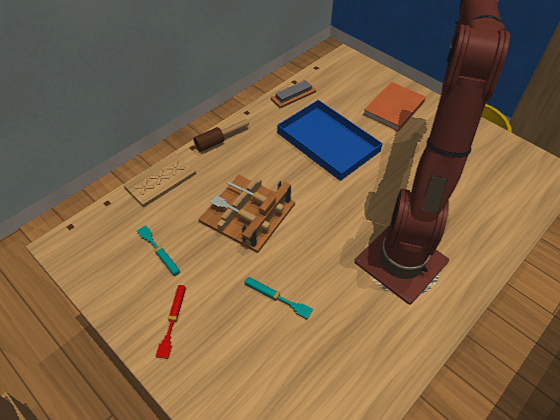

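The top view shows the rack at about (265,180). The flared chisel is the left tool, with its blade at (241,150), and the gouge is on the right at (273,145). The tray is at about (426,167). The side view agrees. I'll enlarge the rack in both views.

Run:
```python
import cv2,numpy as np
a=cv2.imread("pics/top0.png")[125:235,205:325];b=cv2.imread("pics/side0.png")[165:255,190:310]
a=cv2.resize(a,None,fx=5,fy=5,interpolation=cv2.INTER_CUBIC);b=cv2.resize(b,None,fx=6,fy=6,interpolation=cv2.INTER_CUBIC)
cv2.imwrite("pics/ct.png",a);cv2.imwrite("pics/cs.png",b)
```

```text
(no output)
```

View pics/ct.png

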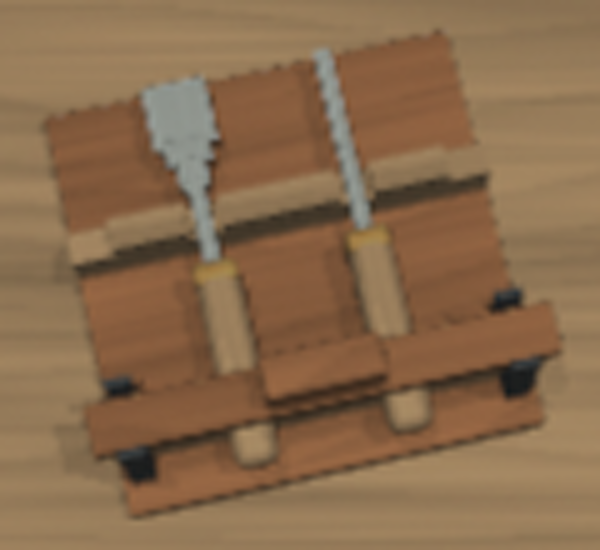

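View pics/cs.png

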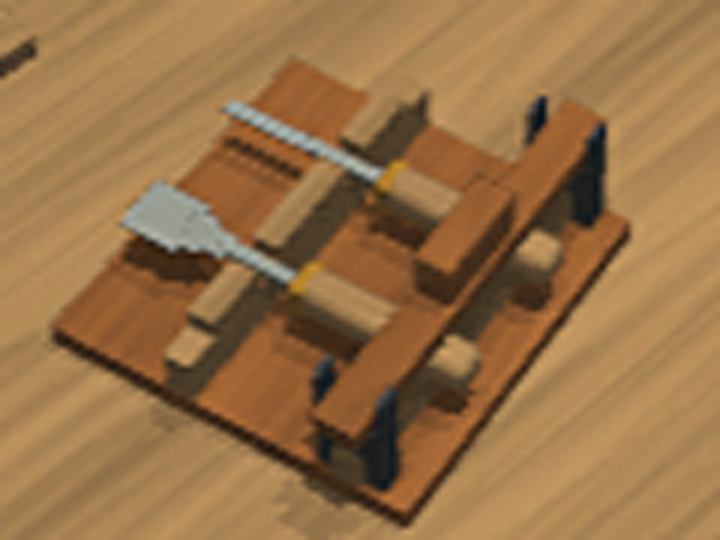

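The crops give these readings:
- **Top crop:** the block's top is centred at about (326,368), and the bar ends are at about (91,431) and (557,327). The chisel's tip is at (174,84) and its butt at (256,463). The gouge's tip is at (322,53) and its butt at (410,428).
- **Side crop:** the block's top is centred at about (466,223), with the chisel's butt at (462,360).

```bash
cat > h.py <<'E'
import numpy as np
from workcell import ctrl
TOP=dict(f=467.4148,cx=278.106,cy=209.192,V=np.array([[-0.0098,-0.9999,0.0069,0.1821],[-0.98,0.0083,-0.1987,0.4161],[0.1987,-0.0087,-0.98,1.3095]]))
SIDE=dict(f=482.86,cx=282.85,cy=205.4228,V=np.array([[-0.7199,-0.6939,0.0133,0.3976],[-0.5494,0.5581,-0.6219,0.1895],[0.4241,-0.455,-0.783,1.6237]]))
def pix(c,u,v,z):
    R=c["V"][:,:3];t=c["V"][:,3];o=-R.T@t;d=R.T@np.array([(u-c["cx"])/c["f"],(v-c["cy"])/c["f"],1]);return o+d*(z-o[2])/d[2]
def crop(p,s,x0,y0): return (p[0]+.5)/s-.5+x0,(p[1]+.5)/s-.5+y0
E
python3 - <<'E'
from h import *
T=lambda u,v,z:np.round(pix(TOP,*crop((u,v),5,205,125),z),4)
S=lambda u,v,z:np.round(pix(SIDE,*crop((u,v),6,190,165),z),4)
print("block",T(326,368,.12),S(466,223,.12))
l,r=T(91,431,.086),T(557,327,.086);print("bar",l,r,(l+r)/2,np.linalg.norm(l-r),np.degrees(np.arctan2(-(l-r)[0],(l-r)[1])))
for n,a,b in(("ch",(174,84),(256,463)),("go",(322,53),(410,428))):
    t,bu=T(*a,.055),T(*b,.055);d=(t-bu);L=np.linalg.norm(d);d/=L;print(n,t,bu,L,np.degrees(np.arctan2(d[1],d[0])),bu+.1*d, t-.135*d)
print("side ch butt",S(462,360,.055),"tip",S(140,205,.055),"go butt",S(545,250,.055),"tip",S(230,108,.055))
tr=[pix(TOP,*p,.045) for p in((384,107),(466,106),(468,227),(384,226))];print(np.round(tr,4),np.mean(tr,0))
print("rack",[T(*p,.018) for p in((45,120),(445,35),(545,425),(132,517))])
E
```

```text
block [0.4325 0.2013 0.12  ] [0.4346 0.1999 0.12  ]
bar [0.4054 0.3329 0.086 ] [0.4629 0.0714 0.086 ] [0.43415 0.20215 0.086  ] 0.2677470821503009 12.401148699282814
ch [0.6195 0.2903 0.055 ] [0.3922 0.2422 0.055 ] 0.23233359636522657 11.948353028937271 [0.49003346 0.26290299 0.055     ] [0.48742483 0.26235096 0.055     ]
go [0.6381 0.2031 0.055 ] [0.4118 0.1541 0.055 ] 0.23154414265966652 12.217464428783483 [0.50953514 0.17526227 0.055     ] [0.50615756 0.17453093 0.055     ]
side ch butt [0.4032 0.2356 0.055 ] tip [0.6192 0.2889 0.055 ] go butt [0.425  0.1453 0.055 ] tip [0.638  0.2006 0.055 ]
[[ 0.7291 -0.1446  0.045 ]
 [ 0.7307 -0.3932  0.045 ]
 [ 0.3603 -0.3656  0.045 ]
 [ 0.3653 -0.1246  0.045 ]] [ 0.54633417 -0.25698665  0.045     ]
rack [array([0.6105, 0.3708, 0.018 ]), array([0.6629, 0.1285, 0.018 ]), array([0.4203, 0.0737, 0.018 ]), array([0.3677, 0.3159, 0.018 ])]
```

```bash
cat >> h.py <<'E'
import json,sys
def plan(start,targets,mm=36,deg=6.3):
    "poses (x,y,z m, heading of tool y in deg); prints the rows of each call"
    p=np.array(start,float)
    for t in targets:
        v=mm
        if len(t)>4: v=t[4]
        t=np.array(t[:4],float)
        d=t-p;n=max(1,int(np.ceil(max(np.linalg.norm(d[:3])*1000/v,abs(d[3])/deg)-1e-6)))
        p0=p.copy();k=0
        while k<n:
            m=min(5,n-k);h=np.radians(p[3]);X=np.array([-np.sin(h),np.cos(h)]);Y=np.array([np.cos(h),np.sin(h)])
            rows=[]
            for i in range(1,m+1):
                e=p0+d*(k+i)/n-p
                r=[[int(round(1000*X@e[:2])),int(round(1000*Y@e[:2])),int(round(-1000*e[2]))],round(-np.radians(e[3]),2)];rows.append(r)
            r=rows[-1];q=p.copy();q[:2]+=(X*r[0][0]+Y*r[0][1])/1000;q[2]-=r[0][2]/1000;q[3]-=np.degrees(r[1]);p=q
            k+=m;print(json.dumps(rows))
        print("  ->",np.round(p,4).tolist())
def now():
    o=ctrl.get_obs();R=np.array(o["tool_rot"]);h=np.degrees(np.arctan2(R[1,1],R[0,1]))
    print("t",round(o["time_s"],2),"pose",np.round([*o["tool_pos"],h],4).tolist(),"w",round(float(o["width"]),4));return [*o["tool_pos"],h]
E
python3 -c "
from h import *
plan(now(),[(.52,-.2,.25,-25),(.434,.201,.25,12.2),(.434,.201,.14,12.2)])"
```

```text
t 0.1 pose [0.2671, -0.5921, 0.2415, -65.7169] w 0.0856
[[[30, -19, -1], -0.05], [[60, -39, -1], -0.11], [[90, -58, -2], -0.16], [[121, -78, -3], -0.22], [[151, -97, -3], -0.27]]
[[[34, -11, -1], -0.06], [[68, -22, -2], -0.11], [[103, -33, -2], -0.17], [[137, -44, -3], -0.22], [[171, -54, -4], -0.28]]
[[[36, -1, 0], -0.05], [[72, -2, -1], -0.11], [[108, -3, -1], -0.16]]
  -> [0.52, -0.1997, 0.2495, -25.0369]
[[[27, -21, 0], -0.05], [[54, -41, 0], -0.11], [[82, -62, 0], -0.16], [[109, -83, 0], -0.22], [[136, -103, 0], -0.27]]
[[[32, -13, 0], -0.05], [[64, -25, 0], -0.11], [[95, -38, 0], -0.16], [[127, -51, 0], -0.22], [[159, -63, 0], -0.27]]
[[[34, -4, 0], -0.06], [[68, -8, 0], -0.11]]
  -> [0.4336, 0.2011, 0.2495, 12.2053]
[[[0, 0, 27], 0.0], [[0, 0, 55], 0.0], [[0, 0, 82], 0.0], [[0, 0, 110], 0.0]]
  -> [0.4336, 0.2011, 0.1395, 12.2053]
```

Call:
move_arm(
  commands=[
    [[30,-19,-1],-0.05],
    [[60,-39,-1],-0.11],
    [[90,-58,-2],-0.16],
    [[121,-78,-3],-0.22],
    [[151,-97,-3],-0.27],
  ],
  gripper=1,
)

```text
time_s: 0.52
tool_pos: [0.3657, -0.4402, 0.2452]
tool_rot: [[0.767, 0.642, -0.0], [0.642, -0.767, 0.0], [-0.0, -0.0, -1.0]]
force: [1.4, -0.7, 0.1]
width: 0.0852
finger_force: 0.0
```

Call:
move_arm(
  commands=[
    [[34,-11,-1],-0.06],
    [[68,-22,-2],-0.11],
    [[103,-33,-2],-0.17],
    [[137,-44,-3],-0.22],
    [[171,-54,-4],-0.28],
  ],
)

```text
time_s: 0.93
tool_pos: [0.4624, -0.2893, 0.2492]
tool_rot: [[0.56, 0.828, -0.0], [0.828, -0.56, 0.0], [-0.0, -0.0, -1.0]]
force: [0.8, -0.5, 0.1]
width: 0.0855
finger_force: 0.0
```

Call:
move_arm(
  commands=[
    [[36,-1,0],-0.05],
    [[72,-2,-1],-0.11],
    [[108,-3,-1],-0.16],
  ],
)

```text
time_s: 1.18
tool_pos: [0.5207, -0.1985, 0.2503]
tool_rot: [[0.421, 0.907, -0.0], [0.907, -0.421, 0.0], [-0.0, -0.0, -1.0]]
force: [0.2, -0.3, 0.5]
width: 0.0856
finger_force: 0.0
```

Call:
move_arm(
  commands=[
    [[27,-21,0],-0.05],
    [[54,-41,0],-0.11],
    [[82,-62,0],-0.16],
    [[109,-83,0],-0.22],
    [[136,-103,0],-0.27],
  ],
)

```text
time_s: 1.6
tool_pos: [0.4835, -0.0317, 0.25]
tool_rot: [[0.163, 0.987, -0.001], [0.987, -0.163, -0.0], [-0.0, -0.001, -1.0]]
force: [0.4, -0.1, -0.3]
width: 0.0851
finger_force: 0.0
```

Call:
move_arm(
  commands=[
    [[32,-13,0],-0.05],
    [[64,-25,0],-0.11],
    [[95,-38,0],-0.16],
    [[127,-51,0],-0.22],
    [[159,-63,0],-0.27],
  ],
)

```text
time_s: 2.02
tool_pos: [0.4478, 0.1354, 0.2502]
tool_rot: [[-0.106, 0.994, -0.0], [0.994, 0.106, -0.0], [-0.0, -0.0, -1.0]]
force: [0.3, -0.2, -0.7]
width: 0.0853
finger_force: 0.0
```

Call:
move_arm(
  commands=[
    [[34,-4,0],-0.06],
    [[68,-8,0],-0.11],
    [[68,-8,0],-0.11],
    [[68,-8,0],-0.11],
  ],
)

```text
time_s: 2.35
tool_pos: [0.4329, 0.2026, 0.2502]
tool_rot: [[-0.215, 0.977, -0.0], [0.977, 0.215, 0.0], [0.0, -0.0, -1.0]]
force: [0.4, -1.4, -0.2]
width: 0.0852
finger_force: 0.0
```

Call:
move_arm(
  commands=[
    [[0,0,30],0],
    [[0,0,60],0],
    [[0,0,85],0],
    [[0,0,105],0],
    [[0,0,105],0],
  ],
)

```text
time_s: 2.77
tool_pos: [0.4319, 0.1982, 0.1414]
tool_rot: [[-0.209, 0.978, -0.006], [0.978, 0.209, -0.002], [-0.001, -0.007, -1.0]]
force: [-0.3, -0.4, -0.6]
width: 0.0853
finger_force: 0.0
```

Call:
move_arm(
  commands=[
    [[0,0,15],0],
    [[0,0,30],0],
    [[0,0,41],0],
    [[0,0,41],0],
    [[0,0,41],0],
  ],
)

```text
time_s: 3.18
tool_pos: [0.434, 0.2004, 0.1047]
tool_rot: [[-0.211, 0.978, -0.001], [0.978, 0.211, -0.0], [0.0, -0.001, -1.0]]
force: [-0.7, 0.3, 0.3]
width: 0.0858
finger_force: 0.0
```

Run:
```python
from h import *
import cv2
now()
a=ctrl.read_camera("top")["image"][115:235,195:325];b=ctrl.read_camera("side")["image"][125:255,200:330]
cv2.imwrite("pics/g1.png",np.hstack([cv2.resize(i,(400,400),interpolation=cv2.INTER_CUBIC) for i in(a,b)]))
```

```text
t 3.18 pose [0.434, 0.2004, 0.1047, 12.1606] w 0.0858
```

View pics/g1.png

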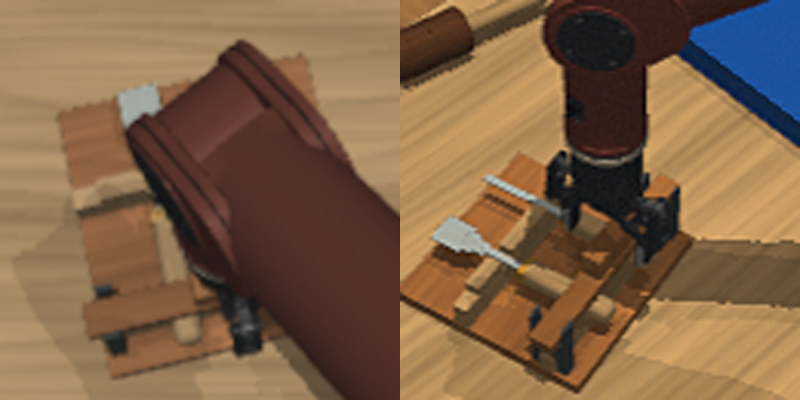

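In the right-hand (side) half, the open fingers stand either side of the grip block at about (610,215), and nothing has been disturbed. I'll close on it now.

Call:
move_arm(
  commands=[
    [[0,0,0],0],
    [[0,0,0],0],
    [[0,0,0],0],
    [[0,0,0],0],
    [[0,0,0],0],
  ],
  gripper=-1,
  newtons=35,
)

```text
time_s: 3.7
tool_pos: [0.4339, 0.2008, 0.1045]
tool_rot: [[-0.211, 0.977, 0.0], [0.977, 0.211, 0.0], [-0.0, 0.0, -1.0]]
force: [2.5, 1.1, 5.5]
width: 0.0261
finger_force: 14.5
```

Call:
move_arm(
  commands=[
    [[0,0,0],0],
    [[0,0,0],0],
    [[0,0,0],0],
    [[0,0,0],0],
    [[0,0,0],0],
  ],
)

```text
time_s: 4.12
tool_pos: [0.434, 0.2009, 0.1046]
tool_rot: [[-0.211, 0.977, 0.0], [0.977, 0.211, 0.0], [-0.0, 0.0, -1.0]]
force: [-1.0, -0.7, 4.8]
width: 0.0253
finger_force: 36.3
```

```bash
python3 -c "
from h import *
now()
plan((.434,.201,.1045,12.2),[(.434,.201,.16,12.2,15),(.434,.201,.25,12.2,28),(.55,-.028,.25,87.2,30),(.55,-.028,.06,87.2,27),(.55,-.028,.036,87.2,8)])"
```

```text
t 4.12 pose [0.434, 0.2009, 0.1046, 12.2078] w 0.0253
[[[0, 0, -14], -0.0], [[0, 0, -28], -0.0], [[0, 0, -42], -0.0], [[0, 0, -56], -0.0]]
  -> [0.434, 0.201, 0.1605, 12.2]
[[[0, 0, -22], -0.0], [[0, 0, -45], -0.0], [[0, 0, -67], -0.0], [[0, 0, -90], -0.0]]
  -> [0.434, 0.201, 0.2505, 12.2]
[[[-21, 5, 0], -0.11], [[-41, 11, 0], -0.22], [[-62, 16, 0], -0.33], [[-83, 22, 0], -0.44], [[-103, 27, 0], -0.55]]
[[[-21, -6, 0], -0.1], [[-41, -13, 0], -0.21], [[-62, -19, 0], -0.32], [[-82, -25, 0], -0.43], [[-103, -31, 0], -0.54]]
[[[-14, -16, 0], -0.11], [[-28, -32, 1], -0.22]]
  -> [0.5495, -0.0281, 0.2495, 87.2575]
[[[0, 0, 24], 0.0], [[0, 0, 47], 0.0], [[0, 0, 71], 0.0], [[0, 0, 95], 0.0], [[0, 0, 118], 0.0]]
[[[0, 0, 24], 0.0], [[0, 0, 48], 0.0], [[-1, 0, 72], 0.0]]
  -> [0.5505, -0.0282, 0.0595, 87.2575]
[[[0, 0, 8], 0.0], [[0, 0, 16], 0.0], [[0, 0, 24], 0.0]]
  -> [0.5505, -0.0282, 0.0355, 87.2575]
```

Call:
move_arm(
  commands=[
    [[0,0,-10],0],
    [[0,0,-22],0],
    [[0,0,-38],0],
    [[0,0,-56],0],
    [[0,0,-56],0],
  ],
)

```text
time_s: 4.53
tool_pos: [0.4354, 0.2019, 0.1642]
tool_rot: [[-0.212, 0.977, 0.005], [0.977, 0.212, 0.002], [0.001, 0.005, -1.0]]
force: [0.5, 0.3, -1.2]
width: 0.0254
finger_force: 35.4
```

Call:
move_arm(
  commands=[
    [[0,0,-22],0],
    [[0,0,-45],0],
    [[0,0,-70],0],
    [[0,0,-90],0],
    [[0,0,-90],0],
  ],
)

```text
time_s: 4.95
tool_pos: [0.4352, 0.2018, 0.2544]
tool_rot: [[-0.211, 0.977, 0.006], [0.977, 0.211, 0.002], [0.0, 0.006, -1.0]]
force: [0.7, -0.1, -0.7]
width: 0.0253
finger_force: 35.4
```

Run:
```python
from h import *
import cv2
now()
a=ctrl.read_camera("side")["image"][85:265,180:340]
cv2.imwrite("pics/l1.png",cv2.resize(a,None,fx=3,fy=3,interpolation=cv2.INTER_CUBIC))
```

```text
t 4.95 pose [0.4352, 0.2018, 0.2544, 12.2097] w 0.0253
```

View pics/l1.png

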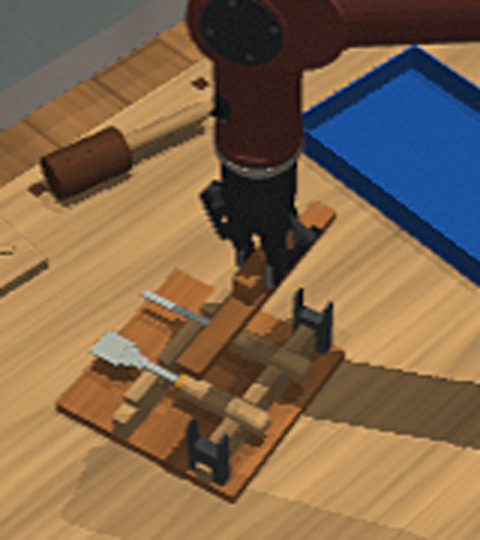

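The bar is free of the brackets, level in the gripper at about (250,290), and both tools are still in the rack. I'll carry it to the bench next.

Call:
move_arm(
  commands=[
    [[-21,5,0],-0.11],
    [[-41,11,0],-0.22],
    [[-62,16,0],-0.33],
    [[-83,22,0],-0.44],
    [[-103,27,0],-0.55],
  ],
)

```text
time_s: 5.42
tool_pos: [0.4818, 0.1046, 0.2491]
tool_rot: [[-0.695, 0.719, -0.002], [0.719, 0.695, -0.0], [0.001, -0.001, -1.0]]
force: [1.4, 0.3, -1.1]
width: 0.0252
finger_force: 35.3
```

Call:
move_arm(
  commands=[
    [[-21,-6,0],-0.1],
    [[-41,-13,0],-0.21],
    [[-62,-19,0],-0.32],
    [[-82,-25,0],-0.43],
    [[-103,-31,0],-0.54],
  ],
)

```text
time_s: 5.83
tool_pos: [0.5304, 0.0091, 0.249]
tool_rot: [[-0.966, 0.259, -0.002], [0.259, 0.966, 0.0], [0.002, -0.0, -1.0]]
force: [0.5, -0.1, -0.8]
width: 0.0255
finger_force: 35.3
```

Call:
move_arm(
  commands=[
    [[-14,-16,0],-0.11],
    [[-28,-32,1],-0.22],
    [[-28,-32,1],-0.22],
    [[-28,-32,1],-0.22],
  ],
)

```text
time_s: 6.17
tool_pos: [0.5488, -0.0295, 0.2477]
tool_rot: [[-0.999, 0.051, -0.003], [0.051, 0.999, 0.001], [0.003, 0.001, -1.0]]
force: [-0.4, 0.6, -1.3]
width: 0.0251
finger_force: 35.4
```

Call:
move_arm(
  commands=[
    [[0,0,24],0],
    [[0,0,47],0],
    [[0,0,71],0],
    [[0,0,95],0],
    [[0,0,118],0],
  ],
)

```text
time_s: 6.58
tool_pos: [0.5483, -0.027, 0.1297]
tool_rot: [[-0.999, 0.048, -0.001], [0.048, 0.999, 0.0], [0.001, 0.0, -1.0]]
force: [0.1, 0.2, -0.2]
width: 0.0254
finger_force: 35.4
```

Call:
move_arm(
  commands=[
    [[0,0,24],0],
    [[0,0,44],0],
    [[0,0,60],0],
    [[0,0,60],0],
    [[0,0,60],0],
  ],
)

```text
time_s: 7.0
tool_pos: [0.5483, -0.0272, 0.0707]
tool_rot: [[-0.999, 0.048, -0.002], [0.048, 0.999, 0.001], [0.002, 0.001, -1.0]]
force: [0.8, 0.6, -1.5]
width: 0.0252
finger_force: 35.3
```

Call:
move_arm(
  commands=[
    [[0,0,12],0],
    [[0,0,22],0],
    [[0,0,29],0],
    [[0,0,33],0],
    [[0,0,33],0],
  ],
)

```text
time_s: 7.42
tool_pos: [0.5486, -0.0283, 0.0373]
tool_rot: [[-0.999, 0.048, -0.002], [0.048, 0.999, 0.0], [0.002, 0.0, -1.0]]
force: [-0.7, -1.0, -0.7]
width: 0.0255
finger_force: 35.4
```

Call:
move_arm(
  commands=[
    [[0,0,1],0],
    [[0,0,2],0],
    [[0,0,3],0],
    [[0,0,3],0],
    [[0,0,3],0],
  ],
)

```text
time_s: 7.83
tool_pos: [0.5494, -0.0283, 0.0355]
tool_rot: [[-0.999, 0.048, 0.0], [0.048, 0.999, -0.0], [-0.0, -0.0, -1.0]]
force: [-0.6, 0.8, -1.4]
width: 0.0253
finger_force: 35.4
```

Call:
move_arm(
  commands=[
    [[0,0,1],0],
    [[0,0,1],0],
    [[0,0,1],0],
  ],
)

```text
time_s: 8.08
tool_pos: [0.5495, -0.0283, 0.0347]
tool_rot: [[-0.999, 0.048, 0.001], [0.048, 0.999, -0.0], [-0.001, -0.0, -1.0]]
force: [-1.2, -0.2, 2.3]
width: 0.0255
finger_force: 35.8
```

Call:
move_arm(
  commands=[
    [[0,0,1],0],
    [[0,0,1],0],
    [[0,0,1],0],
  ],
)

```text
time_s: 8.33
tool_pos: [0.5496, -0.0283, 0.0346]
tool_rot: [[-0.999, 0.048, 0.001], [0.048, 0.999, -0.001], [-0.001, -0.001, -1.0]]
force: [-6.7, 0.0, 14.5]
width: 0.0258
finger_force: 37.4
```

Call:
move_arm(
  commands=[
    [[0,0,-1],0],
    [[0,0,-1],0],
    [[0,0,-1],0],
  ],
)

```text
time_s: 8.58
tool_pos: [0.5495, -0.0283, 0.0346]
tool_rot: [[-0.999, 0.048, 0.0], [0.048, 0.999, -0.0], [-0.0, -0.0, -1.0]]
force: [-1.7, 0.2, 5.7]
width: 0.0256
finger_force: 36.2
```

Call:
move_arm(
  commands=[
    [[0,0,0],0],
    [[0,0,0],0],
    [[0,0,0],0],
    [[0,0,0],0],
    [[0,0,0],0],
  ],
  gripper=1,
)

```text
time_s: 9.0
tool_pos: [0.5492, -0.0284, 0.0342]
tool_rot: [[-0.999, 0.048, -0.0], [0.048, 0.999, 0.0], [0.0, 0.0, -1.0]]
force: [0.2, -0.1, -0.1]
width: 0.0838
finger_force: 0.0
```

Call:
move_arm(
  commands=[
    [[0,0,-5],0],
    [[0,0,-20],0],
    [[0,0,-45],0],
    [[0,0,-75],0],
    [[0,0,-110],0],
  ],
)

```text
time_s: 9.42
tool_pos: [0.5483, -0.0281, 0.1448]
tool_rot: [[-0.999, 0.047, -0.002], [0.047, 0.999, 0.001], [0.002, 0.0, -1.0]]
force: [1.1, 0.5, 0.3]
width: 0.0852
finger_force: 0.0
```

Call:
move_arm(
  commands=[
    [[0,0,-35],0],
    [[0,0,-70],0],
    [[0,0,-105],0],
    [[0,0,-105],0],
    [[0,0,-105],0],
  ],
)

```text
time_s: 9.83
tool_pos: [0.5504, -0.0281, 0.2519]
tool_rot: [[-0.999, 0.048, 0.005], [0.048, 0.999, -0.001], [-0.005, -0.001, -1.0]]
force: [-0.7, -0.6, -0.8]
width: 0.0853
finger_force: 0.0
```

Run:
```python
from h import *
import cv2
p=now()
cv2.imwrite("pics/s2.png",ctrl.read_camera("side")["image"][:330,120:470])
cv2.imwrite("pics/t2.png",ctrl.read_camera("top")["image"])
# chisel: middle estimate
plan(p,[(.489,.2625,.25,102.1,34)])
```

```text
t 9.83 pose [0.5504, -0.0281, 0.2519, 87.2659] w 0.0853
[[[8, 32, 0], -0.03], [[17, 64, 0], -0.06], [[25, 96, 1], -0.09], [[33, 128, 1], -0.12], [[42, 160, 1], -0.14]]
[[[4, 32, 0], -0.03], [[7, 65, 0], -0.06], [[11, 98, 1], -0.09], [[15, 131, 1], -0.12]]
  -> [0.4891, 0.2627, 0.2499, 102.1628]
```

View pics/s2.png

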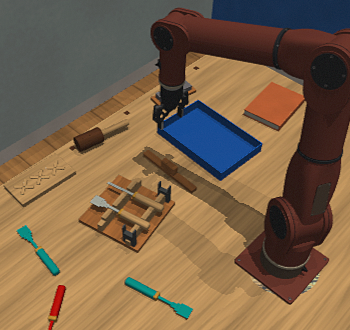

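The bar lies upright on bare bench between the rack and the tray, at about (170,170). Both tools are untouched. I'll recheck the chisel from above, now that the bar is gone.

Run:
```python
import cv2,numpy as np
a=cv2.imread("pics/t2.png")[125:235,205:325]
cv2.imwrite("pics/ct2.png",cv2.resize(a,None,fx=5,fy=5,interpolation=cv2.INTER_CUBIC))
```

```text
(no output)
```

View pics/ct2.png

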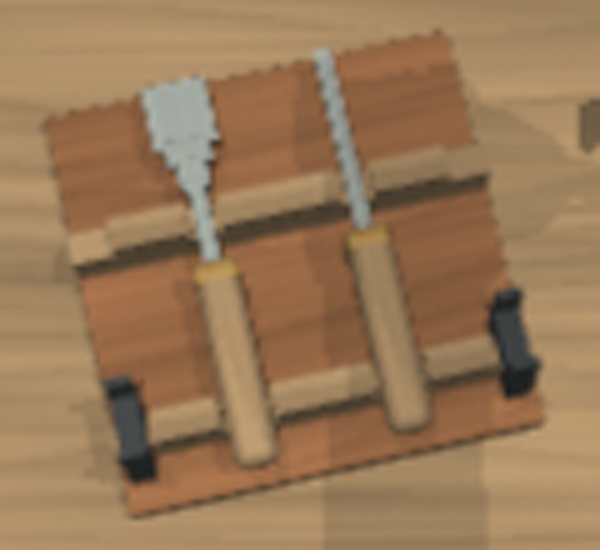

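The chisel's handle runs from the ferrule at (218,277) to the butt at (255,463), and both tools lie in their notches. The grip point, 18 mm behind the handle's front end, should be at about (224.5,306).

Run:
```python
from h import *
T=lambda u,v,z:np.round(pix(TOP,*crop((u,v),5,205,125),z),4)
print(T(224.5,306,.062),T(218,277,.06),T(255,463,.055))
```

```text
[0.4827 0.2599 0.062 ] [0.5005 0.2638 0.06  ] [0.3922 0.2427 0.055 ]
```

Call:
move_arm(
  commands=[
    [[8,32,0],-0.03],
    [[17,64,0],-0.06],
    [[25,96,1],-0.09],
    [[33,128,1],-0.12],
    [[42,160,1],-0.14],
  ],
)

```text
time_s: 10.35
tool_pos: [0.5138, 0.1346, 0.2468]
tool_rot: [[-0.996, -0.093, -0.002], [-0.093, 0.996, -0.0], [0.003, -0.0, -1.0]]
force: [1.2, 0.3, -0.1]
width: 0.0852
finger_force: 0.0
```

Call:
move_arm(
  commands=[
    [[4,32,0],-0.03],
    [[7,65,0],-0.06],
    [[11,98,1],-0.09],
    [[15,131,1],-0.12],
    [[15,131,1],-0.12],
  ],
)

```text
time_s: 10.77
tool_pos: [0.4841, 0.2694, 0.2462]
tool_rot: [[-0.975, -0.221, -0.003], [-0.221, 0.975, 0.003], [0.002, 0.003, -1.0]]
force: [-1.2, 0.5, 0.3]
width: 0.0853
finger_force: 0.0
```

Call:
move_arm(
  commands=[
    [[0,0,30],0],
    [[0,0,60],0],
    [[0,0,90],0],
    [[0,0,90],0],
    [[0,0,90],0],
  ],
)

```text
time_s: 11.18
tool_pos: [0.4866, 0.2618, 0.1557]
tool_rot: [[-0.977, -0.211, -0.005], [-0.211, 0.978, -0.001], [0.005, -0.0, -1.0]]
force: [0.7, -0.0, 0.4]
width: 0.0857
finger_force: 0.0
```

Call:
move_arm(
  commands=[
    [[0,0,10],0],
    [[0,0,20],0],
    [[0,0,30],0],
    [[0,0,40],0],
    [[0,0,40],0],
  ],
  gripper=0.3,
)

```text
time_s: 11.6
tool_pos: [0.4871, 0.2618, 0.1153]
tool_rot: [[-0.978, -0.21, -0.002], [-0.21, 0.978, -0.001], [0.002, -0.001, -1.0]]
force: [-0.3, -0.2, -0.4]
width: 0.0557
finger_force: 0.0
```

Run:
```python
from h import *
import cv2
now()
a=ctrl.read_camera("side")["image"][105:265,180:340]
cv2.imwrite("pics/g2.png",cv2.resize(a,None,fx=3.5,fy=3.5,interpolation=cv2.INTER_CUBIC))
```

```text
t 11.6 pose [0.4871, 0.2618, 0.1153, 102.1503] w 0.0557
```

View pics/g2.png

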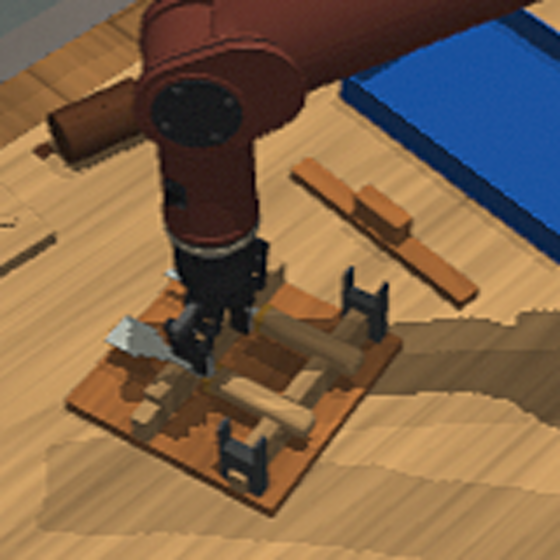

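The fingers straddle the front of the chisel's handle at about (210,370), and the bar lies flat and clear. I'll go down and close.

Call:
move_arm(
  commands=[
    [[0,0,18],0],
    [[0,0,36],0],
    [[0,0,54],0],
    [[0,0,68],0],
    [[0,0,68],0],
  ],
)

```text
time_s: 12.07
tool_pos: [0.4867, 0.2618, 0.047]
tool_rot: [[-0.978, -0.211, -0.003], [-0.211, 0.978, -0.001], [0.004, -0.001, -1.0]]
force: [0.7, -1.1, -1.3]
width: 0.0553
finger_force: 0.0
```

Call:
move_arm(
  commands=[
    [[0,0,0],0],
    [[0,0,0],0],
    [[0,0,0],0],
    [[0,0,0],0],
    [[0,0,0],0],
  ],
  gripper=-1,
  newtons=45,
)

```text
time_s: 12.48
tool_pos: [0.4888, 0.2631, 0.0507]
tool_rot: [[-0.978, -0.211, 0.002], [-0.211, 0.978, 0.001], [-0.002, 0.0, -1.0]]
force: [-0.5, -0.0, 6.0]
width: 0.0251
finger_force: 45.2
```

Call:
move_arm(
  commands=[
    [[0,0,0],0],
    [[0,0,0],0],
    [[0,0,0],0],
    [[0,0,0],0],
    [[0,0,0],0],
  ],
)

```text
time_s: 12.9
tool_pos: [0.4888, 0.2632, 0.0506]
tool_rot: [[-0.978, -0.211, 0.002], [-0.211, 0.978, 0.001], [-0.002, 0.0, -1.0]]
force: [0.0, -0.2, 7.3]
width: 0.0256
finger_force: 45.2
```

The fingertips now reach below the handle's underside and would touch the tray floor at set-down. I'll regrip about 7 mm higher.

Call:
move_arm(
  commands=[
    [[0,0,0],0],
    [[0,0,0],0],
    [[0,0,0],0],
    [[0,0,0],0],
  ],
  gripper=0.3,
)

```text
time_s: 13.23
tool_pos: [0.4879, 0.2625, 0.0493]
tool_rot: [[-0.978, -0.211, -0.0], [-0.211, 0.978, -0.0], [0.0, -0.0, -1.0]]
force: [-0.9, -0.3, 0.1]
width: 0.0556
finger_force: 0.0
```

Call:
move_arm(
  commands=[
    [[0,0,-3],0],
    [[0,0,-7],0],
    [[0,0,-7],0],
    [[0,0,-7],0],
  ],
)

```text
time_s: 13.57
tool_pos: [0.4882, 0.2627, 0.0567]
tool_rot: [[-0.978, -0.21, 0.001], [-0.21, 0.978, 0.0], [-0.001, 0.0, -1.0]]
force: [-0.6, 0.1, 0.2]
width: 0.0553
finger_force: 0.0
```

Call:
move_arm(
  commands=[
    [[0,0,0],0],
    [[0,0,0],0],
    [[0,0,0],0],
    [[0,0,0],0],
    [[0,0,0],0],
  ],
  gripper=-1,
  newtons=60,
)

```text
time_s: 13.98
tool_pos: [0.4881, 0.2627, 0.0565]
tool_rot: [[-0.978, -0.211, 0.0], [-0.211, 0.978, 0.0], [-0.0, 0.0, -1.0]]
force: [-0.4, -1.3, 3.7]
width: 0.0248
finger_force: 59.2
```

Call:
move_arm(
  commands=[
    [[0,0,0],0],
    [[0,0,0],0],
    [[0,0,0],0],
  ],
)

```text
time_s: 14.23
tool_pos: [0.4881, 0.2626, 0.0565]
tool_rot: [[-0.978, -0.211, 0.0], [-0.211, 0.978, 0.0], [-0.0, 0.0, -1.0]]
force: [-0.8, -1.9, 4.6]
width: 0.0246
finger_force: 59.2
```

Call:
move_arm(
  commands=[
    [[0,0,-6],0],
    [[0,0,-16],0],
    [[0,0,-30],0],
    [[0,0,-48],0],
    [[0,0,-60],0],
  ],
)

```text
time_s: 14.65
tool_pos: [0.4884, 0.2631, 0.1189]
tool_rot: [[-0.978, -0.211, 0.002], [-0.211, 0.978, 0.001], [-0.002, 0.001, -1.0]]
force: [1.9, 0.8, -1.5]
width: 0.0247
finger_force: 58.9
```

Call:
move_arm(
  commands=[
    [[0,0,-22],0],
    [[0,0,-48],0],
    [[0,0,-78],0],
    [[0,0,-103],0],
    [[0,0,-103],0],
  ],
)

```text
time_s: 15.07
tool_pos: [0.4898, 0.2643, 0.2256]
tool_rot: [[-0.977, -0.211, 0.008], [-0.211, 0.978, 0.003], [-0.008, 0.002, -1.0]]
force: [0.7, 1.6, -0.7]
width: 0.0248
finger_force: 58.9
```

Run:
```python
from h import *
import cv2
now()
a=ctrl.read_camera("side")["image"][65:265,180:340]
cv2.imwrite("pics/l2.png",cv2.resize(a,None,fx=3,fy=3,interpolation=cv2.INTER_CUBIC))
# tray heading & centre
P=lambda u,v:pix(TOP,u,v,.045)
plan((.4882,.2627,.220,102.15),[(.53,-.02,.22,90,30),(.53,-.26,.22,87,30),(.53,-.26,.06,87,28),(.53,-.26,.03,87,10)])
```

```text
t 15.07 pose [0.4898, 0.2643, 0.2256, 102.1765] w 0.0248
[[[2, -29, 0], 0.02], [[4, -57, 0], 0.04], [[6, -86, 0], 0.06], [[7, -114, 0], 0.08], [[9, -143, 0], 0.11]]
[[[-1, -28, 0], 0.02], [[-2, -57, 0], 0.04], [[-3, -85, 0], 0.06], [[-5, -114, 0], 0.08], [[-6, -142, 0], 0.1]]
  -> [0.5299, -0.0196, 0.22, 90.1179]
[[[0, -27, 0], 0.01], [[0, -53, 0], 0.01], [[0, -80, 0], 0.02], [[0, -107, 0], 0.02], [[0, -134, 0], 0.03]]
[[[-1, -26, 0], 0.01], [[-1, -53, 0], 0.01], [[-2, -80, 0], 0.02], [[-3, -106, 0], 0.02]]
  -> [0.5302, -0.2597, 0.22, 87.2531]
[[[0, 0, 27], 0.0], [[0, 0, 53], 0.0], [[0, 0, 80], 0.0], [[0, 0, 107], 0.0], [[0, 0, 133], 0.0]]
[[[0, 0, 27], 0.0]]
  -> [0.5302, -0.2597, 0.06, 87.2531]
[[[0, 0, 8], 0.0], [[0, 0, 15], 0.0], [[0, 0, 22], 0.0], [[0, 0, 30], 0.0]]
  -> [0.5302, -0.2597, 0.03, 87.2531]
```

View pics/l2.png

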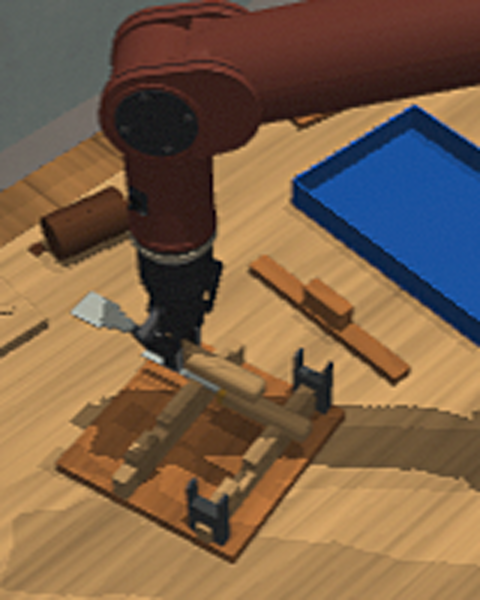

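The chisel is held level, with its blade at about (95,310), and the gouge is still in the rack. I'll carry it to the tray.

Call:
move_arm(
  commands=[
    [[2,-29,0],0.02],
    [[4,-57,0],0.04],
    [[6,-86,0],0.06],
    [[7,-114,0],0.08],
    [[9,-143,0],0.11],
  ],
)

```text
time_s: 15.53
tool_pos: [0.5088, 0.1195, 0.2188]
tool_rot: [[-0.995, -0.101, -0.001], [-0.101, 0.995, -0.0], [0.001, -0.0, -1.0]]
force: [0.8, -0.1, -1.0]
width: 0.0246
finger_force: 59.1
```

Call:
move_arm(
  commands=[
    [[-1,-28,0],0.02],
    [[-2,-57,0],0.04],
    [[-3,-85,0],0.06],
    [[-5,-114,0],0.08],
    [[-6,-142,0],0.1],
  ],
)

```text
time_s: 15.95
tool_pos: [0.5293, -0.0214, 0.2187]
tool_rot: [[-1.0, -0.001, -0.001], [-0.001, 1.0, -0.0], [0.001, -0.0, -1.0]]
force: [0.1, -0.1, -1.2]
width: 0.0248
finger_force: 59.1
```

Call:
move_arm(
  commands=[
    [[0,-27,0],0.01],
    [[0,-53,0],0.01],
    [[0,-80,0],0.02],
    [[0,-107,0],0.02],
    [[0,-134,0],0.03],
  ],
)

```text
time_s: 16.37
tool_pos: [0.5293, -0.155, 0.2186]
tool_rot: [[-1.0, 0.028, -0.001], [0.028, 1.0, 0.0], [0.001, 0.0, -1.0]]
force: [-0.2, 0.2, -0.7]
width: 0.0249
finger_force: 59.1
```

Call:
move_arm(
  commands=[
    [[-1,-26,0],0.01],
    [[-1,-53,0],0.01],
    [[-2,-80,0],0.02],
    [[-3,-106,0],0.02],
    [[-3,-106,0],0.02],
  ],
)

```text
time_s: 16.78
tool_pos: [0.5281, -0.2661, 0.218]
tool_rot: [[-0.998, 0.055, -0.002], [0.055, 0.998, -0.002], [0.002, -0.002, -1.0]]
force: [-0.7, -0.9, -1.2]
width: 0.0248
finger_force: 59.1
```

Call:
move_arm(
  commands=[
    [[0,0,27],0],
    [[0,0,53],0],
    [[0,0,80],0],
    [[0,0,107],0],
    [[0,0,130],0],
  ],
)

```text
time_s: 17.2
tool_pos: [0.5289, -0.2591, 0.0869]
tool_rot: [[-0.999, 0.048, -0.002], [0.048, 0.999, 0.001], [0.002, 0.001, -1.0]]
force: [-0.3, 0.8, -1.4]
width: 0.0252
finger_force: 59.1
```

Call:
move_arm(
  commands=[
    [[0,0,15],0],
    [[0,0,30],0],
    [[0,0,40],0],
    [[0,0,40],0],
    [[0,0,40],0],
  ],
)

```text
time_s: 17.62
tool_pos: [0.5297, -0.2595, 0.049]
tool_rot: [[-0.999, 0.048, -0.001], [0.048, 0.999, 0.001], [0.001, 0.001, -1.0]]
force: [-0.4, -0.3, -0.4]
width: 0.0249
finger_force: 59.1
```

Call:
move_arm(
  commands=[
    [[0,0,9],0],
    [[0,0,18],0],
    [[0,0,24],0],
    [[0,0,28],0],
    [[0,0,28],0],
  ],
)

```text
time_s: 18.03
tool_pos: [0.5294, -0.2595, 0.0202]
tool_rot: [[-0.999, 0.048, -0.001], [0.048, 0.999, 0.001], [0.001, 0.001, -1.0]]
force: [-0.2, -0.6, -1.3]
width: 0.0252
finger_force: 59.1
```

Call:
move_arm(
  commands=[
    [[0,0,1],0],
    [[0,0,2],0],
    [[0,0,2],0],
  ],
)

```text
time_s: 18.28
tool_pos: [0.5302, -0.2599, 0.0194]
tool_rot: [[-0.999, 0.048, 0.0], [0.048, 0.999, -0.0], [-0.0, -0.0, -1.0]]
force: [0.2, 0.3, -1.9]
width: 0.025
finger_force: 59.1
```

Call:
move_arm(
  commands=[
    [[0,0,1],0],
    [[0,0,1],0],
    [[0,0,1],0],
  ],
)

```text
time_s: 18.53
tool_pos: [0.5301, -0.2598, 0.0184]
tool_rot: [[-0.999, 0.048, 0.0], [0.048, 0.999, -0.0], [-0.0, -0.0, -1.0]]
force: [-0.3, 0.4, -1.5]
width: 0.0248
finger_force: 59.1
```

Call:
move_arm(
  commands=[
    [[0,0,1],0],
    [[0,0,1],0],
    [[0,0,1],0],
  ],
)

```text
time_s: 18.78
tool_pos: [0.5303, -0.2599, 0.0175]
tool_rot: [[-0.999, 0.048, 0.0], [0.048, 0.999, -0.0], [-0.0, -0.0, -1.0]]
force: [-0.5, -0.6, 0.5]
width: 0.0249
finger_force: 59.3
```

Call:
move_arm(
  commands=[
    [[0,0,1],0],
    [[0,0,1],0],
    [[0,0,1],0],
  ],
)

```text
time_s: 19.03
tool_pos: [0.5303, -0.2599, 0.0174]
tool_rot: [[-0.999, 0.048, 0.0], [0.048, 0.999, -0.001], [-0.0, -0.001, -1.0]]
force: [-4.4, 1.0, 11.8]
width: 0.0249
finger_force: 60.8
```

Call:
move_arm(
  commands=[
    [[0,0,-1],0],
    [[0,0,-1],0],
    [[0,0,-1],0],
  ],
)

```text
time_s: 19.28
tool_pos: [0.5302, -0.2599, 0.0175]
tool_rot: [[-0.999, 0.048, 0.0], [0.048, 0.999, -0.0], [-0.0, -0.0, -1.0]]
force: [-1.5, 1.4, 4.2]
width: 0.0249
finger_force: 59.8
```

Call:
move_arm(
  commands=[
    [[0,0,0],0],
    [[0,0,0],0],
    [[0,0,0],0],
    [[0,0,0],0],
    [[0,0,0],0],
  ],
  gripper=0.6,
)

```text
time_s: 19.7
tool_pos: [0.5301, -0.2598, 0.0172]
tool_rot: [[-0.999, 0.048, -0.0], [0.048, 0.999, 0.0], [0.0, 0.0, -1.0]]
force: [0.4, -0.4, 0.1]
width: 0.0684
finger_force: 0.0
```

Call:
move_arm(
  commands=[
    [[0,0,-5],0],
    [[0,0,-20],0],
    [[0,0,-45],0],
    [[0,0,-75],0],
    [[0,0,-110],0],
  ],
)

```text
time_s: 20.12
tool_pos: [0.5292, -0.2593, 0.1276]
tool_rot: [[-0.999, 0.048, -0.002], [0.048, 0.999, 0.001], [0.002, 0.001, -1.0]]
force: [1.3, -0.2, 0.3]
width: 0.0683
finger_force: 0.0
```

Call:
move_arm(
  commands=[
    [[0,0,-35],0],
    [[0,0,-70],0],
    [[0,0,-110],0],
    [[0,0,-110],0],
    [[0,0,-110],0],
  ],
)

```text
time_s: 20.53
tool_pos: [0.5314, -0.2602, 0.2406]
tool_rot: [[-0.999, 0.048, 0.005], [0.048, 0.999, -0.003], [-0.005, -0.002, -1.0]]
force: [-0.0, 0.8, -0.9]
width: 0.0681
finger_force: 0.0
```

Run:
```python
from h import *
import cv2
now()
cv2.imwrite("pics/end.png",np.hstack([ctrl.read_camera("side")["image"][60:320,180:430],ctrl.read_camera("top")["image"][80:340,200:500]]))
```

```text
t 20.53 pose [0.5314, -0.2602, 0.2406, 87.261] w 0.0681
```

View pics/end.png

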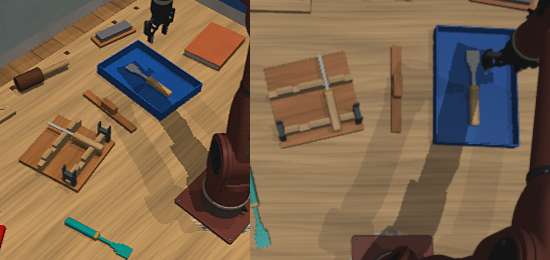

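The chisel lies flat in the tray, at (473,85) in the top half. The bar is on bare bench at (397,88), and the gouge is still in its rack place at (328,80). The robot is clear of everything, so I'm handing in.

```bash
python3 -c "
from workcell import ctrl
print(ctrl.finish_job())"
```

```text
the job is handed in; nothing more can be done
None
```

I handed the job in at about 20.5 s: the bar is on the bare bench, the wide-bladed chisel lies flat in the blue tray, and the gouge is still in its place in the rack; no verdict was returned.

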